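Make up two polishing kits

TASK

Make up the two polishing kits from the stock in the middle of the bench: the red tray gets the dark grey mould insert, the oil bottle and the dark flat dressing stone, and the blue tray gets the yellow mould insert and the white paste jar with the black lid, beside the marker that already lies there. Put each thing upright (the stone flat) on the marked place of its own shape, centred to about a centimetre, with the inserts and the stone lined up with their outlines. Leave the marker on its place and the glue bottle where it stands.

Things in the scene. Friction and masses are not known exactly. Their poses are not given: they have to be found in the camera images.
- red_tray: Red kit tray: flat rimless board with a grey middle, 165 x 230 x 14 mm (x, y, z), fixed. Origin at the centre of its underside, z up. Three flat places, black with a pale outline, at x = 0: a block place (50 x 36 mm, long side along x) at y = +75 mm, a round place (diameter 51 mm) at the centre, and a bar place (106 x 31 mm, long side along x) at y = -75 mm.
- blue_tray: Blue kit tray: flat rimless board with a grey middle, 165 x 230 x 14 mm (x, y, z), fixed. Origin at the centre of its underside, z up. Three flat places, black with a pale outline, at x = 0: a bar place (129 x 21 mm, long side along x) at y = +75 mm, on which the marker already lies, a block place (50 x 36 mm, long side along x) at the centre, and a round place (diameter 51 mm) at y = -75 mm.
- dark_insert_mid (a point): Middle of the dark grey mould insert, an upright steel block 44 x 30 x 47 mm (x, y, z; about 0.4 kg) with dark sides and a toothed grey top with a black disc on it; the point is 23.5 mm above its underside. Grasp it across its 30 mm width (its y).
- yellow_insert_mid (a point): Middle of the yellow mould insert, with yellow sides and a toothed grey top with a yellow disc on it, 44 x 30 x 47 mm (x, y, z; about 0.4 kg); the point is 23.5 mm above its underside. Grasp it across its 30 mm width (its y).
- oil_flask_mid (a point): Middle of the dark brown-black oil bottle, round, diameter 42 mm, 69 mm tall with its narrower cap, standing upright; the point is 34.5 mm above its underside. z is its axis. The wide body is about 40 mm tall; grasp it round the body.
- jar_mid (a point): Middle of the paste jar: white round jar with a steel-rimmed black lid, diameter 47 mm, 37 mm tall, standing upright; the point is 18.5 mm above its underside. z is its axis. Grasp it round its white body, in the lower 26 mm.
- stone_mid (a point): Middle of the dark grey dressing stone, a flat stick 100 x 25 x 12 mm (x, y, z) lying flat; the point is 6 mm above its underside. Grasp it across its 25 mm width (its y).
- glue_mid (a point): Middle of the glue bottle, white with a blue collar, diameter 27 mm, 74 mm tall, standing among the stock; the point is 37 mm above its underside. Not needed: it stays where it stands.
- pen_mid (a point): Middle of the red and white marker, 123 x 15 x 15 mm (x along its length), lying on the bar place of the blue tray; the point is 7.5 mm above its underside. It stays there.

How it is judged (in metres and radians):
At the end, for the whole second after the job is handed in: Each thing on its place of its tray: centre within 12 mm along both tray axes, height within 6 mm, tilt under 0.15 rad, inserts and stone aligned within 0.25 rad, at rest; the marker within 12 mm of its place's centre; the glue bottle upright within 20 mm of its start (x of dark_insert_mid in the frame of red_tray between -0.012 and 0.012 m and y of dark_insert_mid in the frame of red_tray between 0.063 and 0.087 m and z of dark_insert_mid in the frame of red_tray between 0.0315 and 0.0435 m and angle between each of dark_insert_mid, oil_flask_mid, stone_mid, yellow_insert_mid, jar_mid, glue_mid's own z axis and vertical below 0.15 rad and linear speed of each of dark_insert, oil_flask, stone, yellow_insert, jar below 0.02 m/s and angle between the x axis of each of dark_insert_mid, stone_mid and the x axis of red_tray, either way round below 0.25 rad and x of oil_flask_mid in the frame of red_tray between -0.012 and 0.012 m and y of oil_flask_mid in the frame of red_tray between -0.012 and 0.012 m and z of oil_flask_mid in the frame of red_tray between 0.0425 and 0.0545 m and x of stone_mid in the frame of red_tray between -0.012 and 0.012 m and y of stone_mid in the frame of red_tray between -0.087 and -0.063 m and z of stone_mid in the frame of red_tray between 0.014 and 0.026 m and x of yellow_insert_mid in the frame of blue_tray between -0.012 and 0.012 m and y of yellow_insert_mid in the frame of blue_tray between -0.012 and 0.012 m and z of yellow_insert_mid in the frame of blue_tray between 0.0315 and 0.0435 m and angle between the x axis of yellow_insert_mid and the x axis of blue_tray, either way round below 0.25 rad and x of jar_mid in the frame of blue_tray between -0.012 and 0.012 m and y of jar_mid in the frame of blue_tray between -0.087 and -0.063 m and z of jar_mid in the frame of blue_tray between 0.0265 and 0.0385 m and x of pen_mid in the frame of blue_tray between -0.012 and 0.012 m and y of pen_mid in the frame of blue_tray between 0.063 and 0.087 m and z of pen_mid in the frame of blue_tray between 0.0155 and 0.0275 m and distance of glue_mid from where it was at the start of the episode below 0.02 m); the robot touches nothing.
It fails at once if the glue bottle is knocked over (angle between glue_mid's own z axis and vertical above 0.6 rad).
It also fails if it takes over 115 s, if anything falls off the work surface, if the arm or the gripper's body presses on something with over 40 N, if the wrist force passes 120 N, or if a joint passes its speed limit or range.

ROBOT

A 7-joint arm with a two-finger parallel gripper is mounted at the origin on a cart in front of the work surface, level with it; the furniture and walls round the work are solid. World frame = base frame: x ahead of the robot, y to its left, z up, the work surface at z = 0. Lengths are in m, angles in degrees, forces in N, time in s.
With the tool pointing down it reaches from about 0.425 to 0.875 m from the base axis. Payload 4.7 kg.
Tool frame: the origin (TCP) lies at the very end of the fingers, on their centre line; the grasp point (between the pads) lies 19 mm behind it; z points along the fingers, y is the line along which they close (so a half turn about z gives the same grasp; the last joint's range is limited). The gripper opens to 87 mm and grips with 3 to 60 N. Pads are 19 mm wide; open, the fingers measure 117 mm over their backs; the gripper's body (75 mm by 190 mm) begins 51 mm behind the grasp point.
Start: joints at [-63.02, 18.392, -4.016, 83.108, 1.295, 78.541, -3.26], TCP at [0.287, 0.583, 0.223] pointing down, gripper open.
Joint ranges: [-163.93, 163.93], [-17.29, 119.83], [-79.2, 71.16], [3.27, 140.29], [-89.18, 269.18], [5.43, 117.66], [-154.24, 154.24]. Speed limits (degrees/s): [147.25, 147.25, 180, 180, 180, 180, 180].

INTERFACE

Orientations are given as [roll, pitch, yaw] about the fixed x, y, z axes, in that order (R = Rz(yaw) Ry(pitch) Rx(roll)).
In Python, from cell import telemetry, cams, env gives the robot as it stands.
- The arm moves only by the tool arm_command, never from a script. Its argument "series" is text: rows parted by semicolons, each of 5 numbers parted by spaces: the shift along the tool's x, y, z in mm, then the turn about the tool's z in rad, then the closure in counts, from 0 (fully open) to 255 (shut). A call has 1 to 20 rows; each row shifts and turns the commanded pose from where the row before left it, along the tool's axes as they then stand; what a row does not reach is not made up. A row lasts 1/12 s, in which the tool goes at most 41.7 mm and 7.16 degrees, less where a joint would pass 70% of its speed; a pose out of reach is approached as far as the arm can. A call is refused whole if a number of a shift passes 41.7 or a number of a turn 0.125, either way. A call with a gripper value outside its range is refused whole. The fingers move at their own pace and stop on an object; "squeeze" is the grip in N (left out, the last holds). Time passes only in rows, so rows that do not move let the fingers close. It gives the time, the measured TCP pose, the force, the opening and the grip force at its end, in the units of the state.
- telemetry.get_obs(): the state, without advancing time (a new reading comes with each control period).
- cams.read_camera(name): name is "scene" or "top" or "wrist"; returns the picture (420x560x3 uint8, blue, green, red); there is no depth.
- cams.calibration(name): a dict with "K" (3x3 intrinsics, pixels), "dist" ([k1, k2, p1, p2, k3] as OpenCV has them; the pictures are not rectified), "origin" and "rotation" of the camera in the world; the wrist camera has in their place "hand_eye" (4x4, takes a point from camera to tool coordinates, whose origin is the TCP and whose axes are the flange's). Camera axes: x right, y down, z forward; pixel columns grow to the right and rows downward; lengths in m; the calibration is good to about 2 mm. A picture is of the moment at which its call begins: read the wrist's pose just before it. calibration takes no time and is no camera call.
- env.sign_off(): hands the job in; it is judged then, once.
The state is a dict: "time_s": time; "qpos": joint angles; "joint_velocities": joint speeds; "effort": joint torques, N m; "tool_pos": TCP position; "tool_rot": TCP orientation; "force": force on the tool from outside, world axes, zero at the start; "wrist_torque": the same for the moment, N m; "grip_width": finger opening in m; "grasp_force": force on a finger pad.
Only numpy, scipy, OpenCV 4.12 (cv2) and the standard library are available. Lean on these libraries where they do the work, as an engineer would, in place of code of your own. Each camera call takes 0.05 s, during which the arm holds its last target. There are 200 camera calls.

## Working session

There is one attempt and no reset: what is moved stays moved. The work goes in short steps, Python scripts to look and compute and a tool call to move; the robot and the scene stay as the last step left them, time stands still between calls to the robot, and variables do not carry over. Pictures are saved under pics/ and viewed, at most 14 in all, crops included, and the job is handed in when it is done.

Besides the shell and the picture viewer there is one more tool, called after "Call:" as name(argument=value, ...) on one line, values as JSON. arm_command: Moves the arm, as the interface text tells. Its arguments: {"type":"object","properties":{"series":{"type":"string"},"squeeze":{"type":"number"}},"required":["series"]}

```bash
mkdir -p pics; ls; python3 - <<'E'
from cell import telemetry, cams, env
import cv2
print(telemetry.get_obs())
for n in ["scene","top"]:
    cv2.imwrite(f"pics/{n}0.png",cams.read_camera(n))
for n in ["scene","top","wrist"]: print(n,cams.calibration(n))
E
```

```text
pics
{'time_s': 0.0, 'qpos': array([-63.01771618,  18.43879106,  -4.01595936,  83.17443097,
         1.29657797,  78.53957603,  -3.26002038]), 'joint_velocities': array([ 0.00296557,  0.03249078, -0.06056055,  0.07419184,  0.06167789,
        0.0311867 ,  0.0289511 ]), 'effort': array([-3.95279176e-05, -4.91298866e+01, -4.04076995e-01, -3.12520480e+01,
       -6.39447151e-02,  4.37510514e-02,  1.70465250e-04]), 'tool_pos': array([0.28652923, 0.58283466, 0.22146874]), 'tool_rot': array([-1.79892533e+02,  7.08169683e-03,  1.53828163e+02]), 'force': array([-0.14184467,  0.03948432, -0.25975432]), 'wrist_torque': array([-0.0787862 ,  0.0136994 ,  0.01811451]), 'grasp_force': 0.0, 'grip_width': 0.08704943435804859}
scene {'K': array([[507.6136349 ,   0.        , 281.74500268],
       [  0.        , 507.6136349 , 208.16884983],
       [  0.        ,   0.        ,   1.        ]]), 'dist': array([-0.16405648,  0.        ,  0.        ,  0.        ,  0.        ]), 'origin': array([-0.21772967, -0.61968999,  0.97875603]), 'rotation': array([-133.10605401,   -0.91815512,  -49.98523962])}
top {'K
[... 263 characters left out ...]
8049, 0.0035249 , 1.29491033]), 'rotation': array([-172.19545366,   -0.30280122,  -88.73672231])}
wrist {'K': array([[370.46767727,   0.        , 285.20252658],
       [  0.        , 370.46767727, 208.8351292 ],
       [  0.        ,   0.        ,   1.        ]]), 'dist': array([-0.01211008,  0.        ,  0.        ,  0.        ,  0.        ]), 'hand_eye': array([[ 8.77451769e-04, -9.61369282e-01, -2.75260484e-01,
         7.40123601e-02],
       [ 9.99999612e-01,  8.65853819e-04,  1.63649221e-04,
        -2.09751706e-04],
       [ 8.10080074e-05, -2.75260520e-01,  9.61369668e-01,
        -1.62288775e-01],
       [ 0.00000000e+00,  0.00000000e+00,  0.00000000e+00,
         1.00000000e+00]])}
```

View pics/top0.png

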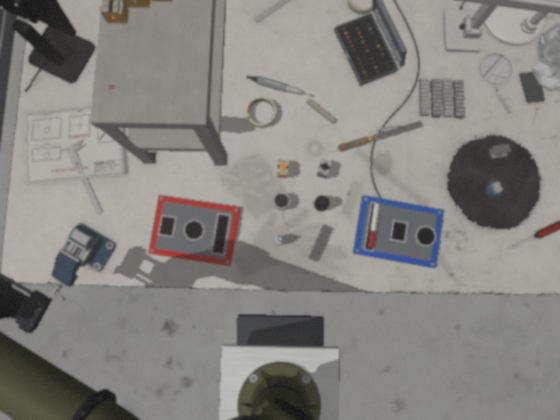

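View pics/scene0.png

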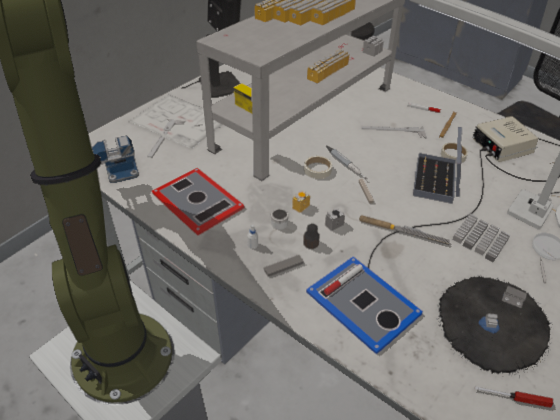

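The top view shows the yellow insert at (283,168), the dark insert at (325,168), the jar at (281,201), the oil bottle at (321,203), the glue at (281,239), the stone at (321,242), the red tray at (195,230) and the blue tray at (399,231). The shelf with its legs is at upper left, around (160,80).

```bash
cat > h.py <<'E'
from cell import telemetry, cams, env
import cv2, numpy as np
from scipy.spatial.transform import Rotation as R
def campose(n,obs=None):
    c=cams.calibration(n)
    if n=="wrist":
        obs=obs or telemetry.get_obs()
        Rt=R.from_euler('xyz',obs['tool_rot'],degrees=True).as_matrix()
        H=c['hand_eye']; return c['K'],c['dist'],Rt@H[:3,:3],Rt@H[:3,3]+obs['tool_pos']
    return c['K'],c['dist'],R.from_euler('xyz',c['rotation'],degrees=True).as_matrix(),c['origin']
def cast(P,pix,z):
    K,d,Rm,o=P
    u=cv2.undistortPoints(np.array(pix,float).reshape(-1,1,2),K,d).reshape(-1,2)
    r=np.c_[u,np.ones(len(u))]@Rm.T
    return o+r*((z-o[2])/r[:,2])[:,None]
def totool(p,obs=None):
    "world point -> shift in tool axes, mm"
    obs=obs or telemetry.get_obs()
    Rt=R.from_euler('xyz',obs['tool_rot'],degrees=True).as_matrix()
    return Rt.T@(np.array(p)-obs['tool_pos'])*1000
def blobs(m,lo,hi):
    cs,_=cv2.findContours(m.astype(np.uint8),cv2.RETR_EXTERNAL,cv2.CHAIN_APPROX_NONE)
    return [c for c in cs if lo<cv2.contourArea(c)<hi]
E
python3 - <<'E'
from h import *
P=campose("top"); im=cv2.imread("pics/top0.png").astype(int); b,g,r=im[...,0],im[...,1],im[...,2]
for n,m in [("red",(r>g+50)&(r>b+50)),("blue",(b>r+50)&(b>g+20))]:
    for c in blobs(m,1500,20000):
        w=cast(P,c.reshape(-1,2),.014)[:,:2].astype(np.float32)
        print(n,cv2.minAreaRect(w))
names=["yel","dark","jar","oil","glue","stone"]
for n,p,z in zip(names,[(283,168),(325,168),(281,201),(321,203),(281,239),(321,242)],[.047,.047,.037,.05,.05,.012]): print(n,cast(P,[p],z).round(3))
print("leg",cast(P,[(150,160),(222,162),(222,140)],0).round(3))
for t in [(.53,0,.3)]: print(totool(t))
E
```

```text
red ((0.45834600925445557, 0.24366380274295807), (0.22809553146362305, 0.16235527396202087), 82.96469116210938)
blue ((0.4677303731441498, -0.31842947006225586), (0.22775515913963318, 0.16182838380336761), 80.92378997802734)
yel [[0.629 0.003 0.047]]
dark [[ 0.632 -0.112  0.047]]
jar [[0.54  0.006 0.037]]
oil [[ 0.535 -0.101  0.05 ]]
glue [[0.436 0.004 0.05 ]]
stone [[ 0.433 -0.106  0.012]]
leg [[0.655 0.381 0.   ]
 [0.653 0.176 0.   ]
 [0.717 0.178 0.   ]]
[-475.58482529 -415.89446496  -77.67176374]
```

Call:
arm_command(series="-27.7 -27.9 0 0 0;-27.7 -27.9 0 0 0;-27.7 -27.9 0 0 0;-27.7 -27.9 0 0 0;-27.7 -27.9 0 0 0;-27.7 -27.9 0 0 0;-27.7 -27.9 0 0 0;-27.7 -27.9 0 0 0;-27.7 -27.9 0 0 0;-27.7 -27.9 0 0 0;-27.7 -27.9 0 0 0;-27.7 -27.9 0 0 0;-27.7 -27.9 0 0 0;-27.7 -27.9 0 0 0;-27.7 -27.9 0 0 0;-27.7 -27.9 0 0 0;-27.7 -27.9 0 0 0;0 0 0 -0.117 0;0 0 0 -0.117 0;0 0 0 -0.117 0", squeeze=25)

```text
time_s: 1.77
tool_pos: [0.4999, -0.051, 0.2221]
tool_rot: [-180.0, -0.1, 174.1]
force: [-0.7, 0.4, 0.2]
grip_width: 0.0872
grasp_force: 0.0
```

```bash
python3 - <<'E'
from h import *
o=telemetry.get_obs(); print(o['time_s'],o['tool_pos'],o['tool_rot'],o['joint_velocities'].round(1))
cv2.imwrite("pics/w1.png",cams.read_camera("wrist")); np.save("w1.npy",np.r_[o['tool_pos'],o['tool_rot']])
E
```

```text
1.7667 [ 0.49987244 -0.05101823  0.22209361] [-1.79995395e+02 -5.29622256e-02  1.74139203e+02] [-1.1 -0.2 -0.6  0.2  0.1 -0.  79.7]
```

View pics/w1.png

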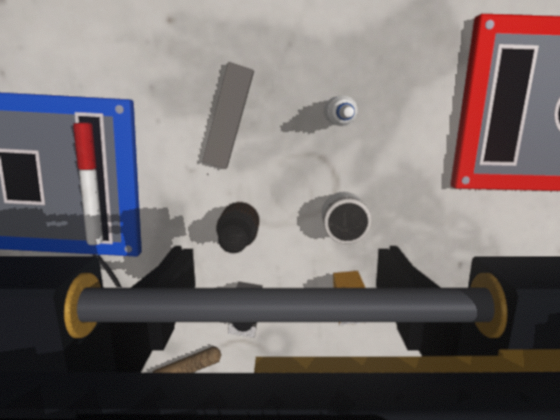

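The wrist view shows the stone around (227,115), glue (343,110), oil (238,228), jar (347,220). The inserts are hidden behind the gripper bar at (245,300) and (348,285), so I'll step forward.

Call:
arm_command(series="0 0 0 0 0;-40 0 0 0 0;-40 0 0 0 0;-40 0 0 0 0;-20 0 0 0 0;0 0 0 0 0;0 0 0 0 0")

```text
time_s: 2.4
tool_pos: [0.6394, -0.0647, 0.2213]
tool_rot: [-179.9, -0.1, 173.8]
force: [-0.0, 0.3, 0.2]
grip_width: 0.0872
grasp_force: 0.0
```

```bash
python3 - <<'E'
from h import *
o=telemetry.get_obs(); print(o['time_s'],o['tool_pos'],o['tool_rot'],o['joint_velocities'].round(1))
cv2.imwrite("pics/w2.png",cams.read_camera("wrist")); np.save("w2.npy",np.r_[o['tool_pos'],o['tool_rot']])
E
```

```text
2.4 [ 0.63943922 -0.06471826  0.22125697] [-1.79918393e+02 -1.28179651e-01  1.73799609e+02] [-0.3 -2.9  0.5  2.3  0.5  0.4  0.6]
```

View pics/w2.png

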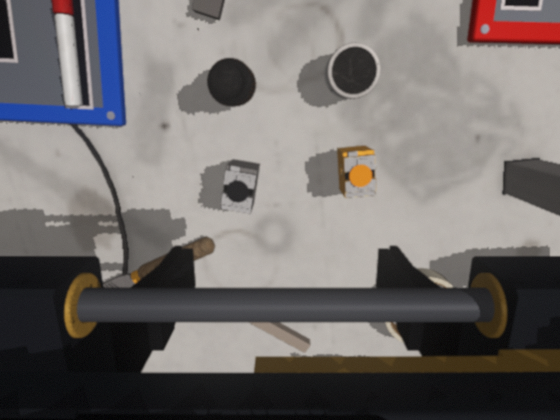

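The inserts are in view, yellow top at (360,177) and dark top at (238,192). The jar lid is at (353,70) and the oil bottle at (232,82). I'll zoom in for corners.

```bash
python3 - <<'E'
from h import *
im=cv2.imread("pics/w2.png"); a=cv2.resize(im[140:220,200:400],None,fx=4,fy=4,interpolation=cv2.INTER_CUBIC)
b=cv2.imread("pics/w1.png")[50:190,180:380]; b=cv2.resize(b,None,fx=1.9,fy=1.9)
cv2.imwrite("pics/c1.png",np.vstack([a,np.pad(b,((0,0),(0,800-b.shape[1]),(0,0)))])[:600])
E
```

```text
(no output)
```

View pics/c1.png

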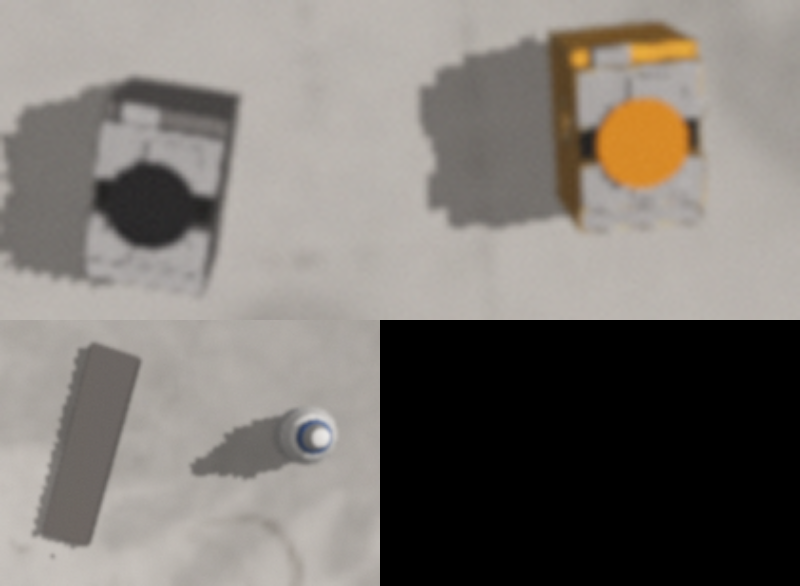

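```bash
python3 - <<'E'
from h import *
def pose(f):
    v=np.load(f); return campose("wrist",dict(tool_pos=v[:3],tool_rot=v[3:]))
P1,P2=pose("w1.npy"),pose("w2.npy")
c=lambda x,y:(200+x/4,140+y/4)
print("yel",cast(P2,[c(643,142)],.047).round(4)); print("dark",cast(P2,[c(149,205)],.047).round(4))
for n,ps in [("yel",[(575,60),(582,230),(705,50),(707,225)]),("dark",[(103,122),(88,278),(225,138),(205,295)])]:
    w=cast(P2,[c(*p) for p in ps],.047)[:,:2]
    for i in (0,2): d=w[i+1]-w[i]; print(n,np.degrees(np.arctan2(d[1],d[0])),np.linalg.norm(d))
s=np.array([(180+x/1.9,50+(y-320)/1.9) for x,y in [(92,343),(140,358),(90,545),(40,537)]])
w=cast(P1,s,.012)[:,:2]; print("stone",cv2.minAreaRect(w.astype(np.float32)))
print("glue",cast(P1,[(180+319/1.9,50+117/1.9)],.074))
im=cv2.imread("pics/w2.png"); g=im.max(2)
def best(m,lo,hi,x,y):
    for k in blobs(m,lo,hi):
        (cx,cy),r=cv2.minEnclosingCircle(k)
        if abs(cx-x)<25 and abs(cy-y)<25: return (cx,cy),r
print(o:=best(g<70,300,4000,232,82)); print("oil",cast(P2,[o[0]],.045))
print(o:=best(g<90,300,4000,353,70)); print("jar",cast(P2,[o[0]],.037))
# trays from current wrist view 1 : red tray partly; recheck with scene
P=campose("scene"); im=cv2.imread("pics/scene0.png").astype(int); b,g,r=im[...,0],im[...,1],im[...,2]
for n,m in [("red",(r>g+50)&(r>b+50)),("blue",(b>r+50)&(b>g+20))]:
    for k in blobs(m,1500,30000): print(n,cv2.minAreaRect(cast(P,k.reshape(-1,2),.014)[:,:2].astype(np.float32)))
E
```

```text
yel [[0.6367 0.0047 0.047 ]]
dark [[ 0.6393 -0.1106  0.047 ]]
yel -1.344621999907462 0.039889647573449996
yel -1.6871624205850948 0.040939890153888554
dark -14.060097063115087 0.03761655443050936
dark -14.51609978021805 0.038122006451771294
stone ((0.43475818634033203, -0.10287737101316452), (0.026561006903648376, 0.10193915665149689), 67.12049102783203)
glue [[0.43776385 0.00577063 0.074     ]]
((230.59054565429688, 82.50787353515625), 24.466060638427734)
oil [[ 0.54315572 -0.10295569  0.045     ]]
((354.1083068847656, 70.1267318725586), 23.32785987854004)
jar [[0.54400543 0.00566242 0.037     ]]
red ((0.45393505692481995, 0.23966914415359497), (0.2358531653881073, 0.1680709421634674), 82.90653991699219)
blue ((0.46326690912246704, -0.31965214014053345), (0.2300664484500885, 0.16823284327983856), 80.88495635986328)
```

```bash
cat >> h.py <<'E'
def plan(x,y,z,yaw,start=None):
    "turn (rad) first, then shift in the turned tool axes, mm; start=(x,y,z,yaw)"
    if start is None:
        o=telemetry.get_obs(); start=(*o['tool_pos'],o['tool_rot'][2])
    d=(yaw-start[3]+180)%360-180
    Rt=R.from_euler('xyz',[180,0,yaw],degrees=True).as_matrix()
    s=Rt.T@(np.array([x,y,z])-start[:3])*1000
    print("turn",round(-np.radians(d),3),"shift",s.round(1)); return (x,y,z,yaw)
E
python3 - <<'E'
from h import *
a=plan(.6393,-.1106,.012,165.7)
b=plan(.6393,-.1106,.17,165.7,a)
c=plan(.4652,.316,.17,173,b)
E
```

```text
turn 0.142 shift [-11.8 -44.2 209.8]
turn -0.0 shift [   0.    0. -158.]
turn -0.127 shift [224.8 402.2   0. ]
```

Call:
arm_command(series="0 0 20 0.071 60;0 0 20 0.071 60;-6 -22.1 20 0 60;-5.8 -22.1 20 0 60;0 0 38 0 60;0 0 38 0 60;0 0 30 0 60;0 0 15 0 60;0 0 8.8 0 60;0 0 0 0 60;0 0 0 0 60;0 0 0 0 60")

```text
time_s: 3.45
tool_pos: [0.6417, -0.1107, 0.0153]
tool_rot: [180.0, 0.2, 165.8]
force: [-0.9, -0.3, -0.1]
grip_width: 0.0662
grasp_force: 0.0
```

Call:
arm_command(series="0 0 0 0 255;0 0 0 0 255;0 0 0 0 255;0 0 0 0 255;0 0 0 0 255;0 0 0 0 255;0 0 0 0 255;0 0 0 0 255", squeeze=30)

```text
time_s: 4.12
tool_pos: [0.64, -0.1104, 0.0128]
tool_rot: [180.0, -0.0, 165.8]
force: [-0.4, -0.6, 0.6]
grip_width: 0.0289
grasp_force: 29.7
```

Call:
arm_command(series="0 0 -20 0 255;0 0 -38 0 255;0 0 -40 0 255;0 0 -40 0 255;5 9 -20 0 255;18 32 0 0 255;18 32 0 0 255;18 32 0 0 255;18 32 0 0 255;18 32 0 0 255;18 32 0 0 255;18 32 0 0 255;18 32 0 0 255;18 32 0 0 255;18 32 0 0 255;18 32 0 0 255;18 32 0 0 255;0 0 0 -0.064 255;0 0 0 -0.063 255;0 0 0 0 255")

```text
time_s: 5.78
tool_pos: [0.5208, 0.3248, 0.169]
tool_rot: [-179.8, -0.1, 173.3]
force: [0.2, -0.6, -4.5]
grip_width: 0.029
grasp_force: 29.7
```

```bash
python3 - <<'E'
from h import *
v=np.load("w1.npy"); P1=campose("wrist",dict(tool_pos=v[:3],tool_rot=v[3:]))
print("bar",cast(P1,[(503,45),(537,47),(518,165),(483,162),(510,105)],.014).round(4))
print("bluebar",cast(P1,[(76,114),(103,113),(88,244),(111,240),(93,178)],.014).round(4))
plan(.4652,.316,.17,173)
im=cams.read_camera("wrist"); o=telemetry.get_obs(); np.save("w3.npy",np.r_[o['tool_pos'],o['tool_rot']]); cv2.imwrite("pics/w3.png",im)
E
```

```text
bar [[0.3944 0.1623 0.014 ]
 [0.3991 0.1941 0.014 ]
 [0.5093 0.1837 0.014 ]
 [0.5026 0.1482 0.014 ]
 [0.4494 0.172  0.014 ]]
bluebar [[ 0.4152 -0.2479  0.014 ]
 [ 0.417  -0.2213  0.014 ]
 [ 0.549  -0.2694  0.014 ]
 [ 0.5469 -0.2437  0.014 ]
 [ 0.479  -0.2465  0.014 ]]
turn 0.005 shift [ 54.1 -15.5  -1. ]
```

View pics/w3.png

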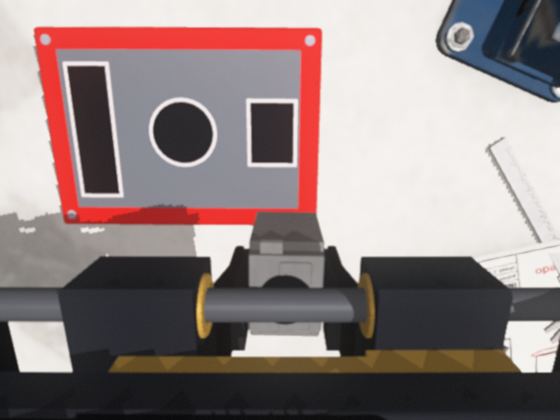

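The whole red tray is in view, with the block place at (272,133), the round one at (183,132) and the bar at (93,129). The insert is held straight.

```bash
python3 - <<'E'
from h import *
v=np.load("w3.npy"); P=campose("wrist",dict(tool_pos=v[:3],tool_rot=v[3:]))
im=cv2.imread("pics/w3.png").astype(int); b,g,r=im[...,0],im[...,1],im[...,2]
m=(r>g+50)&(r>b+50)
k=max(blobs(m,5000,1e6),key=cv2.contourArea); print(cv2.minAreaRect(cast(P,k.reshape(-1,2),.014)[:,:2].astype(np.float32)))
d=im.max(2)<70
for k in blobs(d,1000,8000):
    w=cast(P,k.reshape(-1,2),.014)[:,:2].astype(np.float32); print(cv2.minAreaRect(w))
E
```

```text
((0.4606457054615021, 0.24362383782863617), (0.2293064296245575, 0.16317342221736908), 82.81915283203125)
((0.47030577063560486, 0.3174179494380951), (0.033309392631053925, 0.04726222902536392), 83.07534790039062)
((0.46065646409988403, 0.24284394085407257), (0.04798005148768425, 0.04816293343901634), 53.77239227294922)
((0.45088836550712585, 0.16842393577098846), (0.028561554849147797, 0.1030326560139656), 82.73967742919922)
((0.4199727177619934, 0.5358872413635254), (0.07355757802724838, 0.05682702362537384), 61.92515563964844)
```

```bash
python3 - <<'E'
from h import *
plan(.4703,.3174,.0275,172.8)
E
```

```text
turn 0.004 shift [ 49.8 -12.9 141.8]
```

Call:
arm_command(series="25 -6.5 0 0 255;24.8 -6.4 0 0 255;0 0 30 0 255;0 0 38 0 255;0 0 32 0 255;0 0 20 0 255;0 0 12 0 255;0 0 6 0 255;0 0 3.3 0 255;0 0 0 0 255;0 0 0 0 255;0 0 0 0 255")

```text
time_s: 6.83
tool_pos: [0.4722, 0.3186, 0.031]
tool_rot: [179.9, 0.1, 173.1]
force: [0.5, -0.2, -4.4]
grip_width: 0.0285
grasp_force: 29.8
```

Call:
arm_command(series="0 0 1 0 255;0 0 1 0 255;0 0 0 0 255;0 0 0 0 255;0 0 0 0 255;0 0 0 0 255")

```text
time_s: 7.33
tool_pos: [0.4711, 0.3179, 0.0275]
tool_rot: [180.0, 0.0, 173.1]
force: [-0.3, -0.6, -5.3]
grip_width: 0.0292
grasp_force: 29.8
```

Essentially down. I'll release with a partial opening, rise, then head to the stone.

Call:
arm_command(series="0 0 0.7 0 255;0 0 0 0 255;0 0 0 0 115;0 0 0 0 115;0 0 0 0 115;0 0 0 0 115;0 0 -10 0 115;0 0 -25 0 115;0 0 -40 0 115;0 0 -40 0 115;0 0 -30 0 115;0 0 0 0 60;0 0 0 0 60")

```text
time_s: 8.42
tool_pos: [0.4726, 0.3188, 0.1752]
tool_rot: [179.7, 0.2, 173.1]
force: [-0.7, -0.1, -0.7]
grip_width: 0.0547
grasp_force: 0.0
```

```bash
python3 - <<'E'
from h import *
# stone axis dir -22.9deg ; grasp 20 mm off its middle, outward
x,y=.4348+.02*.921,-.1029-.02*.389
a=plan(x,y,.17,157.1); plan(x,y,.003,157.1,a)
E
```

```text
turn 0.279 shift [-149.3 -403.2    5.2]
turn -0.0 shift [  0.  -0. 167.]
```

Call:
arm_command(series="0 0 0 0.093 60;0 0 0 0.093 60;0 0 0 0.093 60;-13.6 -36.6 0 0 60;-13.6 -36.6 0 0 60;-13.6 -36.6 0 0 60;-13.6 -36.6 0 0 60;-13.6 -36.6 0 0 60;-13.6 -36.6 0 0 60;-13.6 -36.6 0 0 60;-13.6 -36.6 0 0 60;-13.6 -36.6 0 0 90;-13.6 -36.6 0 0 90;-13.3 -37.2 0 0 90;0 0 35 0 90;0 0 38 0 90;0 0 20 0 90;0 0 5 0 90;0 0 0 0 90;0 0 0 0 90")

```text
time_s: 10.08
tool_pos: [0.452, -0.1117, 0.0742]
tool_rot: [-180.0, 0.0, 157.1]
force: [0.0, -1.1, 0.7]
grip_width: 0.0565
grasp_force: 0.0
```

```bash
python3 - <<'E'
from h import *
plan(.4348+.02*.921,-.1029-.02*.389,.003,157.1)
E
```

```text
turn 0.0 shift [-0.7  1.4 71.2]
```

Call:
arm_command(series="-0.7 1.4 30 0 90;0 0 25 0 90;0 0 10 0 90;0 0 5 0 90;0 0 0 0 90;0 0 0 0 90;0 0 0 0 90;0 0 0 0 255;0 0 0 0 255;0 0 0 0 255;0 0 0 0 255;0 0 0 0 255;0 0 0 0 255;0 0 0 0 255", squeeze=25)

```text
time_s: 11.25
tool_pos: [0.4529, -0.1106, 0.0038]
tool_rot: [180.0, 0.0, 157.1]
force: [0.2, -0.5, 1.0]
grip_width: 0.0244
grasp_force: 25.0
```

```bash
python3 - <<'E'
from h import *
a=plan(.4707,.1659,.0038+.12,172.8); plan(.4707,.1659,.0185,172.8,a)
E
```

```text
turn -0.274 shift [  17.   276.6 -120. ]
turn -0.0 shift [ -0.   -0.  105.3]
```

Call:
arm_command(series="0 0 -20 0 255;0 0 -35 0 255;0 0 -35 -0.09 255;0 0 -30 -0.09 255;0 0 0 -0.094 255;2 34 0 0 255;2 34 0 0 255;2 34 0 0 255;2 34 0 0 255;2 34 0 0 255;2 34 0 0 255;2.5 36 0 0 255;2.5 36.6 0 0 255;0 0 0 0 255;0 0 0 0 255;0 0 0 0 255")

```text
time_s: 12.58
tool_pos: [0.4705, 0.1652, 0.1233]
tool_rot: [-179.9, -0.0, 172.8]
force: [0.4, -0.7, -1.7]
grip_width: 0.0244
grasp_force: 25.0
```

```bash
python3 - <<'E'
from h import *
plan(.4707,.1659,.0185,172.8)
cv2.imwrite("pics/w4.png",cams.read_camera("wrist"))
E
```

```text
turn -0.0 shift [-1.000e-01  8.000e-01  1.048e+02]
```

View pics/w4.png

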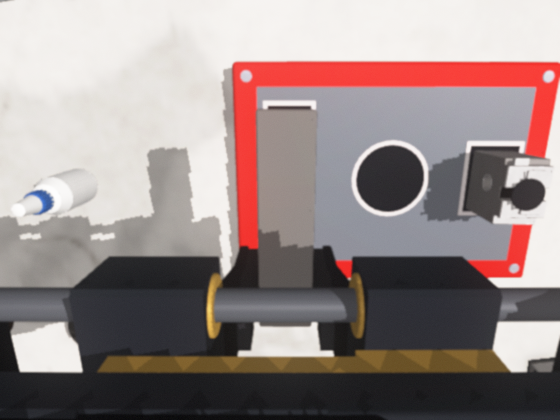

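The stone is held straight above its bar place, and the dark insert stands on its own place. Lowering.

Call:
arm_command(series="0 0.8 30 0 255;0 0 35 0 255;0 0 22 0 255;0 0 10 0 255;0 0 5 0 255;0 0 2.8 0 255;0 0 0 0 255;0 0 0 0 255;0 0 0 0 255;0 0 0 0 255;0 0 0 0 255")

```text
time_s: 13.55
tool_pos: [0.4713, 0.167, 0.0197]
tool_rot: [179.9, 0.1, 172.8]
force: [-0.4, -0.2, -0.1]
grip_width: 0.0248
grasp_force: 25.0
```

Call:
arm_command(series="0 0 0.8 0 255;0 0 0 0 255;0 0 0 0 255;0 0 0 0 138;0 0 0 0 138;0 0 0 0 138;0 0 0 0 138;0 0 -10 0 138;0 0 -30 0 138;0 0 -40 0 138;0 0 -40 0 138;0 0 -30 0 60;0 0 0 0 60;0 0 0 0 60")

```text
time_s: 14.72
tool_pos: [0.4723, 0.1673, 0.1709]
tool_rot: [179.8, 0.2, 172.8]
force: [0.3, -0.4, -0.6]
grip_width: 0.0528
grasp_force: 0.0
```

```bash
python3 - <<'E'
from h import *
a=plan(.5432,-.103,.17,172.8); plan(.5432,-.103,.014,172.8,a)
E
```

```text
turn -0.0 shift [-104.2 -259.3    0.9]
turn -0.0 shift [ -0.  -0. 156.]
```

Call:
arm_command(series="-14.9 -37 0 0 20;-14.9 -37 0 0 20;-14.9 -37 0 0 20;-14.9 -37 0 0 20;-14.9 -37 0 0 20;-14.9 -37 0 0 20;-14.8 -37.3 0 0 20;0 0 0 0 20;0 0 30 0 20;0 0 35 0 20;0 0 15 0 20;0 0 0 0 20;0 0 0 0 20")

```text
time_s: 15.8
tool_pos: [0.5402, -0.1036, 0.0868]
tool_rot: [-179.9, -0.2, 172.8]
force: [0.3, -1.1, 1.0]
grip_width: 0.0803
grasp_force: 0.0
```

```bash
python3 - <<'E'
from h import *
plan(.5432,-.103,.010,172.8)
E
```

```text
turn -0.001 shift [-2.9  0.9 76.8]
```

Call:
arm_command(series="-1.5 0.9 30 0 20;0 0 25 0 20;0 0 12 0 20;0 0 6 0 20;0 0 3.5 0 20;0 0 0 0 20;0 0 0 0 20;0 0 0 0 255;0 0 0 0 255;0 0 0 0 255;0 0 0 0 255;0 0 0 0 255;0 0 0 0 255;0 0 0 0 255;0 0 0 0 255", squeeze=20)

```text
time_s: 17.05
tool_pos: [0.5433, -0.103, 0.0117]
tool_rot: [-180.0, 0.0, 172.8]
force: [0.5, -0.3, 0.7]
grip_width: 0.0417
grasp_force: 20.0
```

```bash
python3 - <<'E'
from h import *
o=telemetry.get_obs()
a=plan(.4607,.243,.15,172.8); plan(.4607,.243,o['tool_pos'][2]+.0145,172.8,a)
E
```

```text
turn -0.0 shift [ 125.3  332.9 -138.3]
turn -0.0 shift [ -0.   -0.  123.8]
```

Call:
arm_command(series="0 0 -20 0 255;0 0 -38 0 255;0 0 -40 0 255;0 0 -40.3 0 255;13.9 37 0 0 255;13.9 37 0 0 255;13.9 37 0 0 255;13.9 37 0 0 255;13.9 37 0 0 255;13.9 37 0 0 255;13.9 37 0 0 255;13.9 37 0 0 255;14.1 36.9 0 0 255;0 0 0 0 255;0 0 0 0 255;0 0 0 0 255")

```text
time_s: 18.38
tool_pos: [0.4607, 0.2425, 0.1496]
tool_rot: [-179.9, -0.0, 172.8]
force: [0.4, -0.4, -1.1]
grip_width: 0.0417
grasp_force: 20.0
```

```bash
python3 - <<'E'
from h import *
plan(.4607,.243,.0262,172.8)
cv2.imwrite("pics/w5.png",cams.read_camera("wrist"))
E
```

```text
turn 0.0 shift [  0.    0.5 123.4]
```

View pics/w5.png

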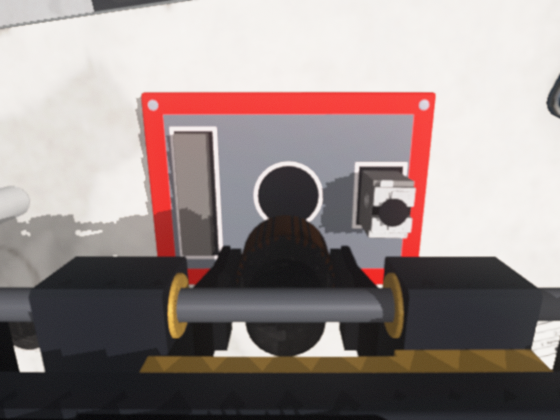

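The stone lies inside its outline at (193,190), the insert is on its place, and the oil bottle is held upright. Lowering.

Call:
arm_command(series="0 0 30 0 255;0 0 38 0 255;0 0 27 0 255;0 0 15 0 255;0 0 7 0 255;0 0 4 0 255;0 0 1.5 0 255;0 0 0 0 255;0 0 0 0 255;0 0 0 0 255;0 0 0 0 255")

```text
time_s: 19.35
tool_pos: [0.4613, 0.2435, 0.0284]
tool_rot: [179.9, 0.1, 172.8]
force: [-0.8, 0.3, -0.8]
grip_width: 0.0416
grasp_force: 20.0
```

Call:
arm_command(series="0 0 0.8 0 255;0 0 0 0 255;0 0 0 0 255;0 0 0 0 255;0 0 0 0 75;0 0 0 0 75;0 0 0 0 75;0 0 0 0 75;0 0 -20 0 75;0 0 -38 0 75;0 0 -40 0 75;0 0 -40 0 75;0 0 -10 0 60;0 0 0 0 60;0 0 0 0 60")

```text
time_s: 20.6
tool_pos: [0.4608, 0.2432, 0.1748]
tool_rot: [179.9, 0.0, 172.8]
force: [-0.8, -0.2, -1.2]
grip_width: 0.0661
grasp_force: 0.0
```

```bash
python3 - <<'E'
from h import *
a=plan(.6367,.0047,.17,178.5); plan(.6367,.0047,.012,178.5,a)
E
```

```text
turn -0.099 shift [-182.1 -233.9    4.8]
turn -0.0 shift [  0.  -0. 158.]
```

Call:
arm_command(series="0 0 0 -0.099 60;-5 -34 0 0 60;-15 -34 0 0 60;-22 -34 0 0 60;-22 -34 0 0 60;-22 -34 0 0 60;-22 -34 0 0 60;-38 -15 0 0 60;-36.1 -14.9 0 0 60;0 0 0 0 60;0 0 35 0 60;0 0 38 0 60;0 0 20 0 60;0 0 0 0 60;0 0 0 0 60")

```text
time_s: 21.85
tool_pos: [0.6344, 0.0042, 0.0791]
tool_rot: [-179.9, -0.3, 178.4]
force: [-0.6, -0.4, -0.1]
grip_width: 0.0664
grasp_force: 0.0
```

```bash
python3 - <<'E'
from h import *
plan(.6367,.0047,.012,178.5)
E
```

```text
turn -0.001 shift [-2.3  0.6 67.1]
```

Call:
arm_command(series="-0.8 0.6 30 0 60;0 0 20 0 60;0 0 10 0 60;0 0 5 0 60;0 0 1.5 0 60;0 0 0 0 60;0 0 0 0 60;0 0 0 0 255;0 0 0 0 255;0 0 0 0 255;0 0 0 0 255;0 0 0 0 255;0 0 0 0 255;0 0 0 0 255", squeeze=30)

```text
time_s: 23.02
tool_pos: [0.6373, 0.005, 0.0152]
tool_rot: [180.0, -0.0, 178.5]
force: [0.2, 0.4, 0.1]
grip_width: 0.0291
grasp_force: 29.9
```

```bash
python3 - <<'E'
from h import *
# hover ahead of the blue tray to see it
a=plan(.53,-.335,.17,171)
E
```

```text
turn 0.13 shift [  52.8 -352.6 -154.8]
```

Call:
arm_command(series="0 0 -20 0 255;0 0 -38 0 255;0 0 -40 0 255;0 0 -40 0.065 255;0 0 -17 0.065 255;5.9 -39.2 0 0 255;5.9 -39.2 0 0 255;5.9 -39.2 0 0 255;5.9 -39.2 0 0 255;5.9 -39.2 0 0 255;5.9 -39.2 0 0 255;5.9 -39.2 0 0 255;5.9 -39.2 0 0 255;5.6 -39 0 0 255;0 0 0 0 255;0 0 0 0 255;0 0 0 0 255;0 0 0 0 255")

```text
time_s: 24.52
tool_pos: [0.5308, -0.333, 0.1692]
tool_rot: [179.9, -0.1, 171.2]
force: [0.4, -0.3, -4.9]
grip_width: 0.029
grasp_force: 29.9
```

```bash
python3 - <<'E'
from h import *
P=campose("wrist"); raw=cams.read_camera("wrist"); cv2.imwrite("pics/w6.png",raw); im=raw.astype(int); b,g,r=im[...,0],im[...,1],im[...,2]
k=max(blobs((b>r+50)&(b>g+20),3000,1e6),key=cv2.contourArea); print(cv2.minAreaRect(cast(P,k.reshape(-1,2),.014)[:,:2].astype(np.float32)))
for k in blobs(im.max(2)<70,800,9000):
    w=cast(P,k.reshape(-1,2),.014)[:,:2].astype(np.float32); print(cv2.minAreaRect(w))
plan(.4677,-.3184,.0292,171)
E
```

```text
((0.4696217477321625, -0.31988993287086487), (0.22795577347278595, 0.16345153748989105), 80.95719909667969)
((0.6200025677680969, -0.2895309627056122), (0.05602087453007698, 0.04686145484447479), 64.16381072998047)
((0.5971314907073975, -0.39282137155532837), (0.04853246361017227, 0.04324179142713547), 82.50615692138672)
((0.469533771276474, -0.31987082958221436), (0.0334516316652298, 0.04703216999769211), 81.19164276123047)
((0.457968533039093, -0.3942820429801941), (0.04778207466006279, 0.047045089304447174), 81.1005859375)
turn 0.003 shift [ 64.8   4.3 140.2]
```

View pics/w6.png

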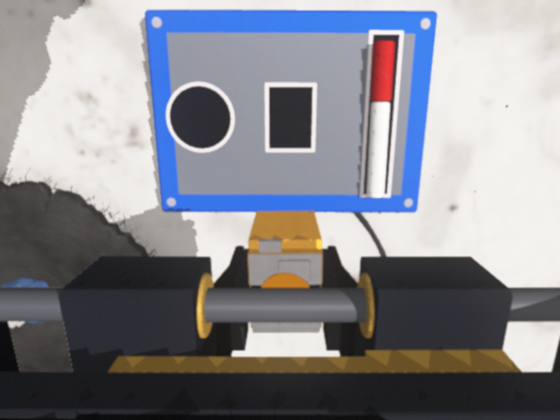

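The blue tray is in full view, with the block place at (290,117) and the round place at (200,117). The marker is on its place at (383,115), and the yellow insert is held straight.

Call:
arm_command(series="32 1.8 0 0 255;30.6 1.7 0 0 255;0 0 25 0 255;0 0 38 0 255;0 0 33 0 255;0 0 20 0 255;0 0 11 0 255;0 0 6 0 255;0 0 4 0 255;0 0 2 0 255;0 0 0 0 255;0 0 0 0 255;0 0 0 0 255;0 0 0 0 255")

```text
time_s: 25.73
tool_pos: [0.4694, -0.3221, 0.0319]
tool_rot: [-180.0, 0.1, 171.0]
force: [0.2, 0.3, -4.6]
grip_width: 0.0289
grasp_force: 29.9
```

Call:
arm_command(series="0 2 1 0 255;0 0 0.5 0 255;0 0 0 0 255;0 0 0 0 255;0 0 0 0 255;0 0 0 0 255")

```text
time_s: 26.23
tool_pos: [0.4691, -0.3199, 0.0296]
tool_rot: [-180.0, 0.0, 171.0]
force: [0.1, 0.5, -5.0]
grip_width: 0.0291
grasp_force: 29.9
```

Call:
arm_command(series="0 0 0.7 0 255;0 0 0 0 255;0 0 0 0 255;0 0 0 0 115;0 0 0 0 115;0 0 0 0 115;0 0 0 0 115;0 0 -10 0 115;0 0 -25 0 115;0 0 -40 0 115;0 0 -40 0 115;0 0 -25 0 60;0 0 0 0 40;0 0 0 0 20")

```text
time_s: 27.4
tool_pos: [0.4702, -0.3206, 0.1712]
tool_rot: [-180.0, 0.2, 171.0]
force: [0.1, 0.3, -0.6]
grip_width: 0.0604
grasp_force: 0.0
```

```bash
python3 - <<'E'
from h import *
a=plan(.544,.0057,.17,171); plan(.544,.0057,.004,171,a)
E
```

```text
turn 0.0 shift [-21.9 333.8   1.2]
turn -0.0 shift [ -0.  -0. 166.]
```

Call:
arm_command(series="-2.4 37 0 0 20;-2.4 37 0 0 20;-2.4 37 0 0 20;-2.4 37 0 0 20;-2.4 37 0 0 20;-2.4 37 0 0 20;-2.4 37 0 0 20;-2.5 37 0 0 20;-2.6 37.8 0 0 20;0 0 0 0 15;0 0 35 0 15;0 0 35 0 15;0 0 20 0 15;0 0 10 0 15;0 0 0 0 15;0 0 0 0 15;0 0 0 0 15")

```text
time_s: 28.82
tool_pos: [0.544, 0.0062, 0.0702]
tool_rot: [180.0, 0.1, 171.0]
force: [0.2, 0.4, -0.1]
grip_width: 0.0819
grasp_force: 0.0
```

```bash
python3 - <<'E'
from h import *
plan(.544,.0057,.004,171)
E
```

```text
turn -0.0 shift [-0.1 -0.5 66.2]
```

Call:
arm_command(series="0 0 25 0 15;0 0 20 0 15;0 0 12 0 15;0 0 6 0 15;0 0 2.5 0 15;0 0 0 0 15;0 0 0 0 15;0 0 0 0 255;0 0 0 0 255;0 0 0 0 255;0 0 0 0 255;0 0 0 0 255;0 0 0 0 255;0 0 0 0 255;0 0 0 0 255", squeeze=20)

```text
time_s: 30.07
tool_pos: [0.5429, 0.0064, 0.0035]
tool_rot: [180.0, 0.0, 171.0]
force: [-0.7, 0.2, 0.7]
grip_width: 0.0454
grasp_force: 20.0
```

```bash
python3 - <<'E'
from h import *
plan(.458,-.3943,.15,171)
E
```

```text
turn 0.0 shift [  21.2 -409.1 -146.5]
```

Call:
arm_command(series="0 0 -20 0 255;0 0 -38 0 255;0 0 -40 0 255;0 0 -38 0 255;1.9 -37.2 -10.5 0 255;1.9 -37.2 0 0 255;1.9 -37.2 0 0 255;1.9 -37.2 0 0 255;1.9 -37.2 0 0 255;1.9 -37.2 0 0 255;1.9 -37.2 0 0 255;1.9 -37.2 0 0 255;1.9 -37.2 0 0 255;1.9 -37.2 0 0 255;2.2 -37.1 0 0 255;0 0 0 0 255;0 0 0 0 255;0 0 0 0 255;0 0 0 0 255")

```text
time_s: 31.65
tool_pos: [0.459, -0.3925, 0.1494]
tool_rot: [179.9, -0.0, 171.2]
force: [0.5, 0.5, -1.6]
grip_width: 0.0455
grasp_force: 20.0
```

```bash
python3 - <<'E'
from h import *
plan(.457,-.3943,.018,171)
cv2.imwrite("pics/w7.png",cams.read_camera("wrist"))
E
```

```text
turn 0.003 shift [  1.7  -2.1 131.4]
```

View pics/w7.png

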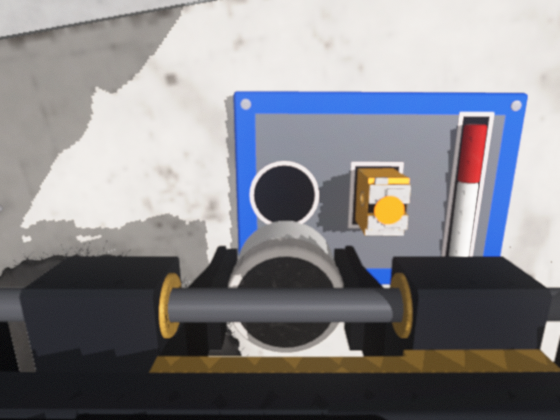

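The jar is held upright in front of the round place at (284,193), and the yellow insert stands on its place at (383,200). Lowering.

Call:
arm_command(series="1 -1 25 0 255;0 0 36 0 255;0 0 30 0 255;0 0 20 0 255;0 0 10 0 255;0 0 5 0 255;0 0 3 0 255;0 0 2 0 255;0 0 0 0 255;0 0 0 0 255;0 0 0 0 255;0 0 0 0 255;0 0 0 0 255")

```text
time_s: 32.78
tool_pos: [0.4572, -0.3954, 0.0194]
tool_rot: [-180.0, 0.0, 171.0]
force: [-0.5, -0.1, -1.5]
grip_width: 0.0454
grasp_force: 20.0
```

Call:
arm_command(series="0 0 1 0 255;0 0 0.5 0 255;0 0 0 0 255;0 0 0 0 255;0 0 0 0 65;0 0 0 0 65;0 0 0 0 65;0 0 0 0 65;0 0 -15 0 65;0 0 -35 0 65;0 0 -40 0 65;0 0 -40 0 65;0 0 -30 0 65;-40 20 0 0 65;-40 20 0 0 65;-40 30 0 0 65;-10 30 0 0 65;0 0 0 0 65;0 0 0 0 65;0 0 0 0 65")

```text
time_s: 34.45
tool_pos: [0.5872, -0.3232, 0.1783]
tool_rot: [-179.9, 0.0, 171.0]
force: [-0.6, -0.8, 1.1]
grip_width: 0.0648
grasp_force: 0.0
```

```bash
python3 - <<'E'
from h import *
a=cams.read_camera("wrist"); cv2.imwrite("pics/w8.png",a); P=campose("wrist")
t=cams.read_camera("top"); s=cams.read_camera("scene")
o=np.vstack([np.hstack([cv2.resize(a,(400,300)),cv2.resize(s[140:360,140:430],(400,300))]),cv2.resize(t[140:290,130:460],(800,300))])
cv2.imwrite("pics/end.png",o)
E
```

```text
(no output)
```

View pics/end.png

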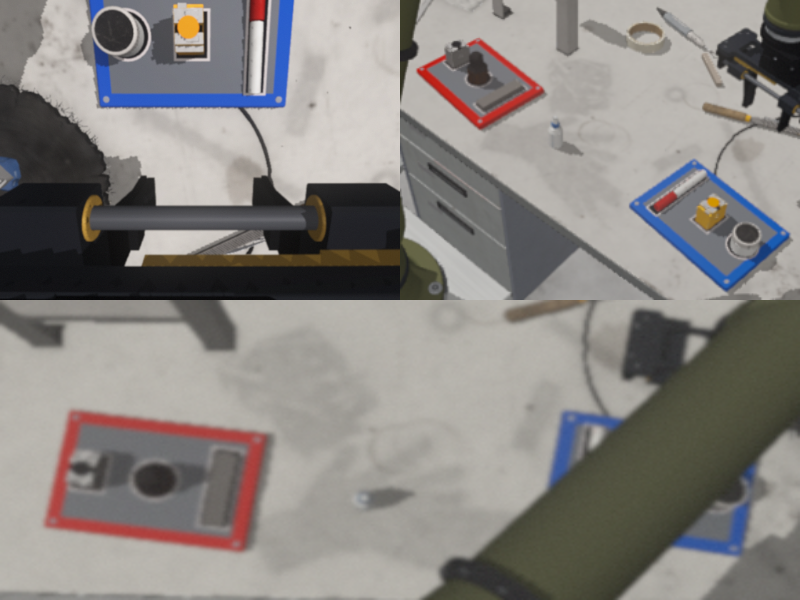

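All five are on their places and upright, and the glue is standing. I'll check the numbers.

```bash
python3 - <<'E'
from h import *
P=campose("wrist"); T=campose("top")
def rel(n,w,o,yaw): c,s=np.cos(np.radians(yaw)),np.sin(np.radians(yaw)); d=w[0,:2]-o; print(n,(np.array([c*d[0]+s*d[1],-s*d[0]+c*d[1]])*1000).round(1))
B=np.array([.4695,-.3199]);Rd=np.array([.4607,.2433])
rel("yel",cast(P,[(263,38)],.061),B,-9); rel("jar",cast(P,[(169,46)],.051),B,-9)
tp=lambda x,y:(130+x*330/800,140+y*.5-150)
for n,p,z in [("dark",(85,466),.061),("oil",(155,481),.06),("stone",(219,488),.026)]: rel(n,cast(T,[tp(*p)],z),np.array([.458,.244]),-7.1)
rel("glue",cast(T,[tp(362,498)],.05),np.array([.436,.004]),0)
E
```

```text
yel [-1.4 -1.9]
jar [  2.2 -70.7]
dark [ 4.1 69.1]
oil [ -4.2 -10.1]
stone [ -1.1 -76.1]
glue [0.  4.2]
```

Call:
arm_command(series="10 38 0 0 65;10 38 0 0 65;10 38 0 0 65;10 38 0 0 65;10 38 0 0 65;10 38 0 0 65;8 38 0 0 65;8 38 0 0 65;8 38 0 0 65;8 38 0 0 65;8 38 0 0 65;8 38 0 0 65;8 38 0 0 65;8 38 0 0 65;8 38 0 0 65;8 30 0 0 65;0 0 0 0 65;0 0 0 0 65;0 0 0 0 65;0 0 0 0 65")

```text
time_s: 36.27
tool_pos: [0.5441, 0.2893, 0.1778]
tool_rot: [-180.0, 0.0, 170.8]
force: [0.3, -1.2, -0.0]
grip_width: 0.0646
grasp_force: 0.0
```

```bash
python3 - <<'E'
from h import *
a=cams.read_camera("wrist"); cv2.imwrite("pics/w9.png",a)
E
```

```text
(no output)
```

View pics/w9.png

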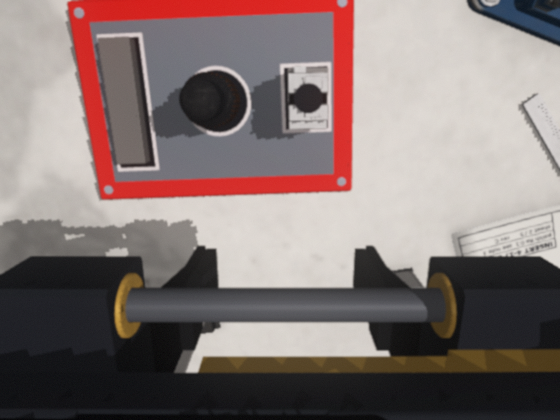

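```bash
python3 - <<'E'
from h import *
P=campose("wrist")
def rel(n,w,o,yaw): c,s=np.cos(np.radians(yaw)),np.sin(np.radians(yaw)); d=w[0,:2]-o; print(n,(np.array([c*d[0]+s*d[1],-s*d[0]+c*d[1]])*1000).round(1))
Rd=np.array([.4607,.2433])
for n,p,z in [("dark",(308,97),.061),("oilcap",(202,101),.083),("stone",(124,103),.026)]: rel(n,cast(P,[p],z),Rd,-7.2)
E
```

```text
dark [-0.7 74.9]
oilcap [-0.3  2.8]
stone [ -1.7 -73.5]
```

All within 3 mm of their places; handing in.

```bash
python3 -c "
from cell import env
print(env.sign_off())"
```

```text
the job is handed in; nothing more can be done
None
```

Both kits are made up and the job is handed in: in the last wrist-camera checks all five things were within about 5 mm of their places, the glue bottle still stands and the marker is on its place; the sign-off gave no verdict.

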